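# Draw a calibration weight from under a glass riser with a hand reacher

## Robot

A 6-joint arm with a two-finger parallel gripper is mounted at the origin on the work surface. World frame = base frame: x ahead of the robot, y to its left, z up, the work surface at z = 0. Lengths are in mm, angles in rad, forces in N, time in s.
With the tool pointing down it reaches from about 275 to 750 mm from the base axis. Payload 10.2 kg.
Tool frame: the origin (TCP) lies midway between the tips of the shut fingers; the grasp point (between the pads) lies 19 mm behind it; z points along the fingers, y is the line along which they close (so a half turn about z gives the same grasp; the last joint's range is limited). The gripper opens to 85 mm and grips with 20 to 120 N. Pads are 22 mm wide; open, the fingers measure 114 mm over their backs; the gripper's body (76 mm by 85 mm) begins 54 mm behind the grasp point. The pads swing forward as they close: fully open they stand 13 mm farther back than shut.
Start: joints at [0.916, 0.313, 1.498, -0, 1.331, -0.223], TCP at [219.729, 476.813, 231.294] pointing down, gripper open.
Joint ranges: [-2.94, 2.94], [-0.97, 2.17], [0.19, 2.56], [-1.23, 4.37], [0.02, 3.11], [-2.88, 2.88]. Speed limits (rad/s): [2.39, 2.39, 3.01, 3.14, 3.14, 3.14].

## Interface

Orientations are given as a unit quaternion [w, x, y, z].
In Python, from rig import ctrl gives the robot as it stands.
- The arm moves only by the tool send_rows, never from a script. Its argument "targets" is a list of rows, each an object with "offset": the shift along the world's x, y, z in cm, a list of three; "spin": the turn about the world's z in rad. A call has 1 to 8 rows; each row is the pose to reach, as a shift and turn from the pose commanded when the call began; what a row does not reach only later rows make up. A row lasts 1/12 s, in which the tool goes at most 41.7 mm and 7.16 degrees, less where a joint would pass 70% of its speed; a pose out of reach is approached as far as the arm can. A call with a gripper value outside its range is refused whole. "grip" is the opening, from 0 (shut) to 1 (fully open), set as the call begins (left out, the last holds). The fingers move at their own pace and stop on an object; "squeeze" is the grip in N (left out, the last holds). Time passes only in rows, so rows that repeat a pose let the fingers close. It gives the time, the measured TCP pose, the force, the opening and the grip force at its end, in the units of the state.
- ctrl.sense(): the state, without advancing time (a new reading comes with each control period).
- ctrl.capture(name): name is "scene" or "top" or "wrist"; returns (picture, depth): 420x560x3 uint8, red, green, blue; 420x560 float32, mm along the optical axis (not along the pixel's ray), 0 where there is no reading.
- ctrl.calibration(name): a dict with "fx", "fy", "cx", "cy" (pixels), "k1" (the pictures are not rectified: a ray, as slopes to the right and down, at radius r is drawn at 1 + k1 r^2 times it, then the intrinsics apply), "view" (4x4, takes a point from world to camera coordinates); the wrist camera has in their place "mount" (4x4, takes a point from camera to tool coordinates, whose origin is the TCP and whose axes are the flange's). Camera axes: x right, y down, z forward; pixel columns grow to the right and rows downward; lengths in mm; the calibration is good to about 2 mm. A picture is of the moment at which its call begins: read the wrist's pose just before it. calibration takes no time and is no camera call.
- ctrl.finish_job(): hands the job in; it is judged then, once.
Trained networks look in the newest picture that a camera, given by its name, has taken for a name from the list of things; names that differ only in an ending like _2 or _b are one class to them, and where a whole thing is asked for, a point or a joint stands for the part that bears it (a point fixed in the world has none). Each returns a list of dicts, best first, with "conf" (0 to 1); they miss things now and then, are a little off and sometimes report something else, mostly with a low value. They report only what shows in the picture. A call takes as long as a camera call.
- ctrl.search_frame(camera, query): "box" ([left, top, right, bottom] in pixels, round what is visible of it).
- ctrl.place_of(camera, query): "uv" ([column, row] in pixels: a listed point, or the origin of a listed thing).
The state is a dict: "time_s": time; "joints": joint angles; "dq": joint speeds; "tau": joint torques, N m; "eef_pos": TCP position; "ee_rot": TCP orientation; "force": force on the tool from outside, world axes, zero at the start; "wrist_torque": the same for the moment, N m; "grip_width": opening from 0.0 (shut) to 1.0 (fully open); "grip_force": force on a finger pad.
Only numpy, scipy, OpenCV 4.12 (cv2) and the standard library are available. Lean on these libraries where they do the work, as an engineer would, in place of code of your own. Each camera call takes 0.05 s, during which the arm holds its last target. There are 200 camera calls.

## Task

A nickel-plated 500 g calibration weight has slid under the low glass riser. Pick up the reacher by its handle, run its open jaws in on both sides of the weight, squeeze the trigger just enough to hold the weight without marking the plating, and draw it out, still held in the jaws, to stand upright on the round green felt pad; then let go of the reacher so that it is left standing on the table and its jaws open. Do not touch the weight with the fingers or the arm, and leave the compass, ring box and hand mirror where they are.

Things in the scene. Friction and masses are not known exactly. Their poses are not given: they have to be found in the camera images.
- weight_mid (a point): Nickel-plated weight: upright cylinder 40 mm wide, 44 mm tall, small knob on top (to 58 mm); 0.43 to 0.6 kg. Point on its axis, 22 mm above its foot. Starts upright under the glass, 35 to 60 mm in from the front edge. Each jaw must press it with over 3 N to drag it safely (it slips at 2 to 3 N); over 10 N (knocks too) marks the plating. Aim at 6 N.
- reacher_grip (a point): Reacher, 0.4 kg, stands and slides on its flat sole (75 x 60 mm, 14 mm thick). Point: mid-handle, 75 mm above the sole. x forward to the jaws, y to the trigger side, z up. Handle: two upright plates 34 mm along x, 66 mm over their outer faces: blue fixed plate (y -33 mm, 12 to 110 mm above the table), orange trigger plate (y +33 mm, 36 to 110 mm). Pinch both along y.
- trigger (a joint): Trigger travel in m, 0 at rest, up to 0.035: the orange plate moves straight towards the blue one against a spring of 5 N plus 0.1 N per mm, and springs back. The jaw on its side closes 1 mm per mm of travel. That jaw sits on a 3 N/mm spring: once both jaws bear on the weight, each further mm adds about 3 N at each jaw, and as much at the trigger.
- jaw_zone (a point): Where a thing to be gripped belongs between the reacher's jaws: 150 mm forward of the handle's middle, on its centre line, 22 mm above the table; axes as the reacher. Two upright black jaw plates along x, 8 mm thick, 10 to 36 mm above the table, ending 27 mm ahead of this point; at rest their inner faces are at y +32 and about -32 mm.
- crossbar (a point): Middle of the reacher's crossbar (112 mm wide, 12 mm along x, 26 mm high), 104 mm forward of the handle's middle; a 26 mm high shaft joins them. The jaw on the -y side (brass thumb screw) is clamped firmly anywhere within 6 mm either side of y -32 mm; the setting is not reported, so where the jaws bite must be felt.
- riser: The fixed glass riser. Origin: middle of the lower front edge of its opening, on the table; x points inwards (away from the robot), y along the front edge, z up. The clear top is 130 mm deep (x 0 to 130) and 260 mm wide, its underside 72 mm and its top 80 mm above the table. The opening faces -x and is 240 mm wide (y -120 to +120); side walls 10 mm thick, closed behind at x = 120 mm.
- pad_center (a point): Centre of the round green felt pad, 80 mm in diameter, flush with the table, 50 mm before the riser's front edge.
- compass: Silver pocket compass lying on the table, 48 mm in diameter, 14 mm thick; a bystander. Origin under its centre.
- ring_box: Closed burgundy plastic ring box, 55 x 55 x 45 mm; a bystander. Origin under its centre.
- mirror: Tortoiseshell hand mirror lying flat, round head 100 mm in diameter, 11 mm thick, handle to 160 mm from the head's centre along -x; a bystander. Origin under the head's centre.
- vise: Small cast-iron vise bolted to the table, 110 x 90 mm base, its screw handle to 86 mm before its origin (-x), 105 mm tall; an obstacle. Origin under the base's centre.

How it is judged (in metres and radians):
On the way, in this order (a step that is already met when the one before it is completed fails the run):
1. both jaws hold the weight (each with more than 2 N) while it is still under the glass (x of weight_mid in the frame of riser above 0.022 m and contact force between each of jaw_set_c0, jaw_move_c0 and weight above 2 N), for 0.3 s.
2. the weight is out in front of the glass, still held in both jaws (x of weight_mid in the frame of riser below -0.022 m and contact force between each of jaw_set_c0, jaw_move_c0 and weight above 1 N), for 0.1 s.
At the end, for the whole second after the job is handed in: The weight stands upright (within 0.1 rad) on the table, wholly on the felt pad (its axis within 20 mm of the pad's centre), the open jaws no longer press on it (under 0.3 N), and the reacher stands on its sole on the table, released (horizontal distance between weight_mid and pad_center below 0.02 m and height (world z) of weight_mid below 0.027 m and angle between each of weight_mid, reacher_grip's own z axis and vertical below 0.1 rad and contact force between reacher and weight below 0.3 N and height (world z) of reacher_grip below 0.08 m); the robot touches nothing.
It fails at once if a jaw or any part of the reacher presses the weight with more than 10 N (contact force between any of jaw_set_c0, jaw_move_c0, reacher_c3, reacher_c4 and weight above 10 N).
It fails at once if the fingers or the arm touch the weight (contact force between any of the fingers, the arm and weight above 0.3 N).
It fails at once if the weight is tipped by more than 0.35 rad or lifted more than 25 mm off the table (angle between weight_mid's own z axis and vertical above 0.35 rad or height (world z) of weight_mid above 0.047 m).
It fails at once if the compass, ring box or hand mirror is moved by more than 10 mm (distance of any of compass, ring_box, mirror from where it was at the start of the episode above 0.01 m).
It also fails if it takes over 72 s, if anything falls off the work surface, if the arm or the gripper's body presses on something with over 40 N, if the wrist force passes 120 N, or if a joint passes its speed limit or range.

## Working session

There is one attempt and no reset: what is moved stays moved. The work goes in short steps, Python scripts to look and compute and a tool call to move; the robot and the scene stay as the last step left them, time stands still between calls to the robot, and variables do not carry over. Pictures are saved under pics/ and viewed, at most 11 in all, crops included, and the job is handed in when it is done.

Besides the shell and the picture viewer there is one more tool, called as name([rows], argument=value, ...), one row to a line, values as JSON. send_rows: Moves the arm, as the interface text tells. Its arguments: {"type":"object","properties":{"targets":{"type":"array"},"grip":{"type":"number"},"squeeze":{"type":"number"}},"required":["targets"]}

```bash
mkdir -p pics; ls
cat > h.py <<'E'
import numpy as np, cv2
from rig import ctrl
from scipy.spatial.transform import Rotation as R
def cam(name):
    c=ctrl.calibration(name)
    if 'view' in c: T=np.linalg.inv(np.array(c['view']))
    else:
        s=ctrl.sense(); q=s['ee_rot']; W=np.eye(4); W[:3,:3]=R.from_quat([q[1],q[2],q[3],q[0]]).as_matrix(); W[:3,3]=s['eef_pos']
        T=W@np.array(c['mount'])
    return c,T
def ray(name,uv,ct=None):
    c,T=ct or cam(name)
    K=np.array([[c['fx'],0,c['cx']],[0,c['fy'],c['cy']],[0,0,1.]])
    p=cv2.undistortPoints(np.array([[uv]],float),K,np.array([c['k1'],0,0,0.]))[0,0]
    return T[:3,3],T[:3,:3]@np.array([p[0],p[1],1])
def atz(name,uv,z,ct=None):
    o,d=ray(name,uv,ct); return o+d*(z-o[2])/d[2]
def save(name,f):
    p,d=ctrl.capture(name); cv2.imwrite('pics/'+f,p[:,:,::-1]); return p,d
E
python3 - <<'E'
from h import *
Z=dict(weight_mid=22,reacher_grip=75,jaw_zone=22,crossbar=23,riser=0,pad_center=0,compass=0,ring_box=0,mirror=0,vise=0)
for n in ['top','scene']:
    ct=cam(n); p,d=save(n,n+'0.png'); print(n,ct[1][:3,3])
    for k,z in Z.items():
        r=ctrl.place_of(n,k)[:2]
        print(k,[(np.round(x['uv']),round(x['conf'],2),np.round(atz(n,x['uv'],z,ct))) for x in r])
s=ctrl.sense();print(s)
E
```

```text
pics
top [ 390.76268598  -65.94401521 1110.86846099]
weight_mid []
reacher_grip [(array([358., 252.]), 0.84, array([ 427., -245.,   75.])), (array([211., 196.]), 0.71, array([562., 120.,  75.]))]
jaw_zone [(array([360., 196.]), 0.82, array([ 574., -261.,   22.]))]
crossbar [(array([356., 210.]), 0.9, array([ 538., -248.,   23.]))]
riser [(array([212., 178.]), 0.59, array([625., 134.,   0.])), (array([124., 258.]), 0.52, array([408., 362.,   0.]))]
pad_center [(array([212., 197.]), 0.71, array([572., 133.,   0.]))]
compass [(array([156., 204.]), 0.69, array([553., 284.,   0.])), (array([123., 257.]), 0.54, array([410., 365.,   0.]))]
ring_box [(array([126., 259.]), 0.64, array([404., 357.,   0.]))]
mirror [(array([100., 195.]), 0.71, array([574., 439.,   0.])), (array([359., 197.]), 0.25, array([ 576., -263.,    0.]))]
vise [(array([460., 221.]), 0.6, array([ 514., -532.,    0.]))]
scene [ 998.90482108 -695.72127561  853.68772694]
weight_mid []
reacher_grip [(array([206., 238.]), 0.73, array([ 431., -228.,   75.]))]
jaw_zone [(array([233., 277.]), 0.43, array([ 539., -258.,   22.]))]

[... 450 characters left out ...]
  0.]))]
{'time_s': 1.1, 'joints': array([ 9.15615003e-01,  3.12891430e-01,  1.49770081e+00,  4.55018401e-05,
        1.33103455e+00, -2.23351329e-01]), 'dq': array([-0.00181826, -0.00062154, -0.00018648,  0.00065246, -0.00065202,
       -0.00142751]), 'tau': array([ 6.16140114e-04, -4.12172663e+01, -2.59903550e+01, -1.17109212e-04,
        3.48013427e-04,  3.12129096e-06]), 'eef_pos': array([219.70691894, 476.81550157, 231.29825745]), 'ee_rot': array([-2.72619639e-05,  2.14246547e-01,  9.76779615e-01, -6.05205683e-06]), 'force': array([-0.02306053, -0.52271609, -0.53385383]), 'wrist_torque': array([-0.00643512,  0.0156349 , -0.03199446]), 'grip_force': 0.0, 'grip_width': 1.0049269068637001}
```

Run:
```python
import cv2,numpy as np
a=cv2.imread('pics/top0.png');b=cv2.imread('pics/scene0.png')
a=cv2.resize(a[140:300,80:480],None,fx=2,fy=2,interpolation=2);b=cv2.resize(b[100:380,100:500],(400,280))
cv2.imwrite('pics/v1.png',np.vstack([a,np.hstack([b,np.zeros_like(b)])]))
```

```text
(no output)
```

View pics/v1.png

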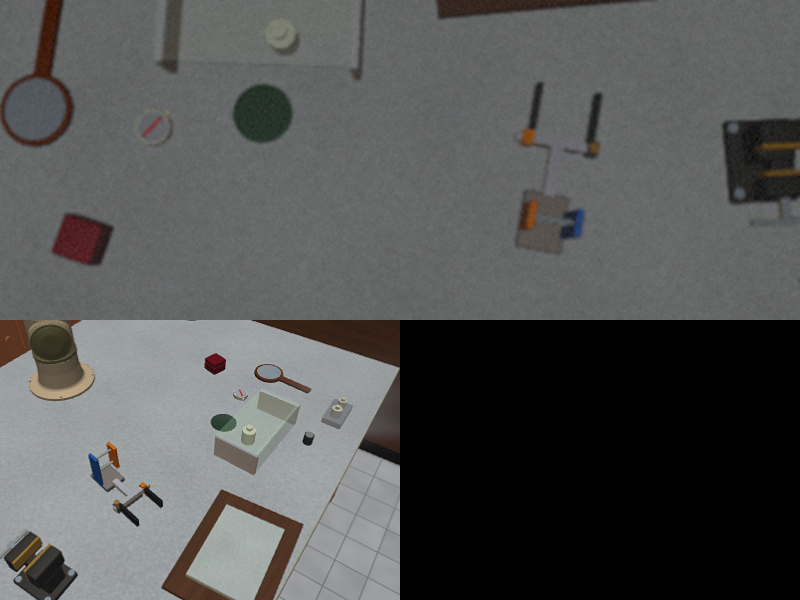

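The top picture (2x crop) shows the weight under the glass at crop (281,35), the green pad at (263,113), and the glass front edge along row ~67. The reacher is at (550,220), with its orange trigger plate on the left (+y) and its jaws pointing up the image, yawed about -9°. The networks agree with this. I'll move over the reacher next.

send_rows([
  {"offset": [20.5,-72,2],"spin": 0.26},
  {"offset": [20.5,-72,2],"spin": 0.26},
  {"offset": [20.5,-72,2],"spin": 0.26},
  {"offset": [20.5,-72,2],"spin": 0.26},
  {"offset": [20.5,-72,2],"spin": 0.26},
  {"offset": [20.5,-72,2],"spin": 0.26},
  {"offset": [20.5,-72,2],"spin": 0.26},
  {"offset": [20.5,-72,2],"spin": 0.26},
], grip=1, squeeze=20)

```text
time_s: 1.77
eef_pos: [309.4, 160.4, 240.4]
ee_rot: [0.0, 0.085, 0.996, 0.0]
force: [1.3, 0.7, -0.8]
grip_width: 0.995
grip_force: 0.0
```

send_rows([
  {"offset": [11,-38,1],"spin": 0},
  {"offset": [11,-38,1],"spin": 0},
  {"offset": [11,-38,1],"spin": 0},
  {"offset": [11,-38,1],"spin": 0},
  {"offset": [11,-38,1],"spin": 0},
  {"offset": [11,-38,1],"spin": 0},
  {"offset": [11,-38,1],"spin": 0},
  {"offset": [11,-38,1],"spin": 0},
])

```text
time_s: 2.43
eef_pos: [402.2, -160.2, 248.7]
ee_rot: [0.0, 0.086, 0.996, -0.0]
force: [-0.0, 0.0, 0.5]
grip_width: 1.0
grip_force: 0.0
```

send_rows([
  {"offset": [0,0,0],"spin": 0},
  {"offset": [0,0,0],"spin": 0},
  {"offset": [0,0,0],"spin": 0},
  {"offset": [0,0,0],"spin": 0},
])

```text
time_s: 2.77
eef_pos: [402.0, -156.8, 248.7]
ee_rot: [0.0, 0.085, 0.996, 0.0]
force: [0.4, 0.8, 0.1]
grip_width: 1.001
grip_force: 0.0
```

Run:
```python
from h import *
s=ctrl.sense();print(s['eef_pos'],s['ee_rot'])
ct=cam('wrist');print(ct[1][:3]);p,d=save('wrist','w1.png')
for k,z in dict(reacher_grip=75,crossbar=23,jaw_zone=22).items():
    print(k,[(np.round(x['uv']),round(x['conf'],2),np.round(atz('wrist',x['uv'],z,ct),1)) for x in ctrl.place_of('wrist',k)[:2]])
# top-down colours
hsv=cv2.cvtColor(p,cv2.COLOR_RGB2HSV)
def pts(m):
    v,u=np.nonzero(m&(d>0)); o=[]
    for a,b in zip(u[::5],v[::5]):
        oo,dd=ray('wrist',(a,b),ct); o.append(oo+dd*d[b,a])
    return np.array(o)
H,S,V=[hsv[...,i].astype(int) for i in range(3)]
for n,m in dict(orange=(H<20)&(S>150)&(V>80),blue=(H>95)&(H<130)&(S>120)).items():
    q=pts(m); t=q[q[:,2]>100]; print(n,len(q),len(t),t.mean(0) if len(t) else '', t.min(0) if len(t) else '',t.max(0) if len(t) else '')
    if len(t)>5: print(cv2.minAreaRect(t[:,:2].astype(np.float32)))
```

```text
[ 401.99288899 -156.82631603  248.66543546] [5.96139115e-05 8.51676432e-02 9.96366633e-01 4.35387019e-05]
[[ 1.69228614e-01  9.51459581e-01  2.57072638e-01  3.37527776e+02]
 [ 9.85576331e-01 -1.63631226e-01 -4.31754168e-02 -1.45817992e+02]
 [ 9.85447042e-04  2.60671223e-01 -9.65427129e-01  3.91783627e+02]]
reacher_grip [(array([213., 226.]), 0.62, array([ 431.3, -238.6,   75. ]))]
crossbar [(array([226., 285.]), 0.91, array([ 535.2, -255.4,   23. ]))]
jaw_zone []
orange 137 67 [ 446.66343416 -250.27738162  108.602084  ] [ 422.7561182  -531.03575842  100.62624705] [ 521.25635336 -203.44337026  111.61418451]
((471.4895935058594, -367.4225769042969), (31.703689575195312, 340.49566650390625), 12.21739387512207)
blue 147 59 [ 424.48396822 -262.18998021  113.69995056] [ 383.5465687  -270.45141843  100.19033567] [ 440.71486109 -198.68150455  266.33907833]
((405.3423156738281, -239.88552856445312), (20.502429962158203, 90.64695739746094), 40.2817497253418)
```

View pics/w1.png

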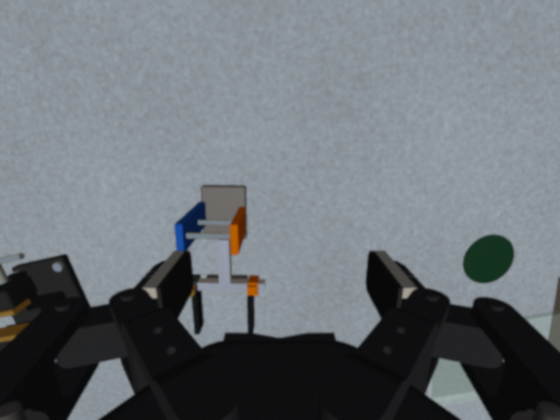

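The wrist view shows the reacher at about (215,235): blue plate on the left, orange plate on the right, yaw about -0.16, matching the tool. I'll move over it and take one closer measurement.

send_rows([
  {"offset": [2.8,-8.3,-7],"spin": 0},
  {"offset": [2.8,-8.3,-7],"spin": 0},
  {"offset": [2.8,-8.3,-7],"spin": 0},
  {"offset": [2.8,-8.3,-7],"spin": 0},
  {"offset": [2.8,-8.3,-7],"spin": 0},
])

```text
time_s: 3.38
eef_pos: [429.9, -240.8, 177.7]
ee_rot: [-0.001, 0.086, 0.996, 0.001]
force: [0.1, -0.1, -0.4]
grip_width: 0.998
grip_force: 0.0
```

Run:
```python
from h import *
s=ctrl.sense();print(s['eef_pos'],s['ee_rot'])
ct=cam('wrist');p,d=save('wrist','w2.png')
for k,z in dict(reacher_grip=75,crossbar=23,jaw_zone=22).items():
    print(k,[(np.round(x['uv']),round(x['conf'],2),np.round(atz('wrist',x['uv'],z,ct),1)) for x in ctrl.place_of('wrist',k)[:2]])
hsv=cv2.cvtColor(p,cv2.COLOR_RGB2HSV)
H,S,V=[hsv[...,i].astype(int) for i in range(3)]
for n,m in dict(orange=(H<20)&(S>150)&(V>80),blue=(H>95)&(H<130)&(S>120)).items():
    v,u=np.nonzero(m&(d>0))
    q=np.array([(lambda od:od[0]+od[1]*d[b,a])(ray('wrist',(a,b),ct)) for a,b in zip(u[::3],v[::3])])
    t=q[(q[:,2]>100)&(q[:,2]<116)&(np.hypot(q[:,0]-430,q[:,1]+240)<60)]
    print(n,len(t),np.median(t,0),np.percentile(t,5,axis=0),np.percentile(t,95,axis=0),cv2.minAreaRect(t[:,:2].astype(np.float32)))
```

```text
[ 429.9466836  -240.79464907  177.69639012] [-8.62977349e-04  8.60699535e-02  9.96288457e-01  7.27342544e-04]
reacher_grip [(array([284., 213.]), 0.81, array([ 436.7, -237.7,   75. ]))]
crossbar [(array([280., 285.]), 0.81, array([ 534.9, -257.9,   23. ]))]
jaw_zone []
orange 164 [ 437.03296936 -211.06373135  110.49589594] [ 423.094869   -215.83625674  104.26282731] [ 452.45120675 -206.12713887  111.81293808] ((438.55908203125, -210.93133544921875), (7.844152927398682, 32.0966796875), 79.48306274414062)
blue 171 [ 426.57930108 -265.54043506  110.37408209] [ 413.06097633 -270.70136104  103.93002022] [ 441.83054176 -260.46238686  111.59710637] ((428.3436279296875, -266.1724853515625), (8.69975757598877, 33.0274543762207), 79.40389251708984)
```

View pics/w2.png

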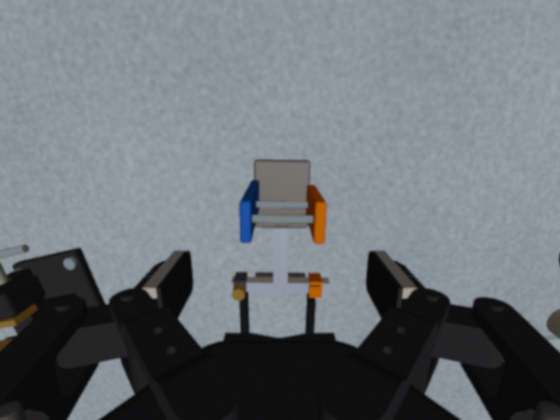

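Both plates are between the open fingers: blue at (246,212), orange at (319,215), midpoint (433,-238.5), yaw -0.18. I'll lower with a small correction, then close lightly.

send_rows([
  {"offset": [0.3,0.2,-4],"spin": -0.01},
  {"offset": [0.3,0.2,-7],"spin": -0.01},
  {"offset": [0.3,0.2,-10],"spin": -0.01},
  {"offset": [0.3,0.2,-12.5],"spin": -0.01},
  {"offset": [0.3,0.2,-12.5],"spin": -0.01},
  {"offset": [0.3,0.2,-12.5],"spin": -0.01},
])

```text
time_s: 4.08
eef_pos: [433.3, -238.5, 54.1]
ee_rot: [-0.0, 0.09, 0.996, 0.0]
force: [0.9, 0.3, 1.5]
grip_width: 1.0
grip_force: 0.0
```

send_rows([
  {"offset": [0,0,0],"spin": 0},
  {"offset": [0,0,0],"spin": 0},
  {"offset": [0,0,0],"spin": 0},
  {"offset": [0,0,0],"spin": 0},
  {"offset": [0,0,0],"spin": 0},
  {"offset": [0,0,0],"spin": 0},
], grip=0.74, squeeze=20)

```text
time_s: 4.58
eef_pos: [434.4, -240.3, 55.9]
ee_rot: [0.002, 0.091, 0.996, -0.002]
force: [-0.5, -2.7, 6.6]
grip_width: 0.741
grip_force: 0.0
```

send_rows([
  {"offset": [0,0,0],"spin": 0},
  {"offset": [0,0,0],"spin": 0},
  {"offset": [0,0,0],"spin": 0},
  {"offset": [0,0,0],"spin": 0},
], grip=0.7)

```text
time_s: 4.92
eef_pos: [434.8, -240.9, 56.4]
ee_rot: [0.003, 0.091, 0.996, -0.003]
force: [-0.8, -4.8, 7.7]
grip_width: 0.704
grip_force: 1.2
```

Run:
```python
from h import *
s=ctrl.sense();print({k:np.round(s[k],3) for k in s})
Z=dict(weight_mid=22,riser=0,pad_center=0)
ct=cam('top');p,d=save('top','t2.png')
ctrl.capture('scene');cs=cam('scene')
for k,z in Z.items():
    for n,c in (('top',ct),('scene',cs)):
        print(k,n,[(np.round(x['uv']),round(x['conf'],2),np.round(atz(n,x['uv'],z,c))) for x in ctrl.place_of(n,k)[:1]])
for n in ('top','scene'): print([ (np.round(x['box']),round(x['conf'],2)) for x in ctrl.search_frame(n,'weight_mid')[:2]])
print('knob top/by eye',atz('top',(220.5,157.5),48,ct))
# pad
m=cv2.inRange(cv2.cvtColor(p,cv2.COLOR_RGB2HSV),(60,60,20),(100,255,120)); 
n,l,st,ce=cv2.connectedComponentsWithStats(m); i=1+st[1:,4].argmax(); print('pad',st[i],atz('top',ce[i],0,ct))
# front edge of the glass: gradient rows
g=cv2.resize(p[110:215,150:290],None,fx=5,fy=5,interpolation=2)
cv2.imwrite('pics/v3.png',g[:,:,::-1])
```

```text
{'time_s': np.float64(4.917), 'joints': array([-7.420e-01,  4.680e-01,  1.787e+00, -1.000e-03,  8.790e-01,
       -2.130e+00]), 'dq': array([-0.   ,  0.001, -0.001,  0.002,  0.001, -0.001]), 'tau': array([  2.026, -37.784, -15.809,   0.591,   0.651,  -0.056]), 'eef_pos': array([ 434.765, -240.936,   56.366]), 'ee_rot': array([ 0.003,  0.091,  0.996, -0.003]), 'force': array([-0.78 , -4.762,  7.691]), 'wrist_torque': array([-0.711,  0.089, -0.079]), 'grip_force': np.float64(1.201), 'grip_width': np.float64(0.704)}
weight_mid top []
weight_mid scene []
riser top [(array([212., 181.]), 0.83, array([617., 134.,   0.]))]
riser scene [(array([334., 208.]), 0.75, array([616., 128.,   0.]))]
pad_center top []
pad_center scene [(array([323., 201.]), 0.88, array([572., 137.,   0.]))]
[]
[]
knob top/by eye [668.41042579 104.86386537  48.        ]
pad [198 183  27  27 415] [575.2115235  135.65212598   0.        ]
```

View pics/v3.png

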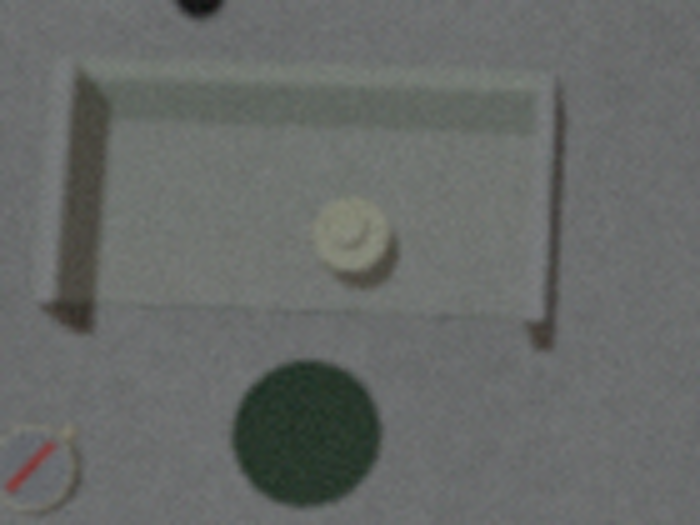

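The picture shows the weight's top disc centred at crop (352,236), the pad at (307,433), and the glass top front edge running from (40,303) to (547,320). I'll turn these into world positions.

Run:
```python
from h import *
ct=cam('top')
f=lambda u,v,z: atz('top',(150+u/5-.4,110+v/5-.4),z,ct)[:2]
FL,FR,BL,BR=f(40,303,80),f(547,320,80),f(65,62,80),f(555,76,80)
print(FL,FR,BL,BR)
y=(FL-FR);print(np.linalg.norm(y),'yaw',np.arctan2(-y[0],y[1]), 'side yaws',[np.arctan2(*(a-b)[::-1]) for a,b in((BL,FL),(BR,FR))])
W=f(352,236,44); print('W',W); m=(FL+FR)/2; print('mid',m)
yw=np.arctan2(-y[0],y[1]);ex=np.array([np.cos(yw),np.sin(yw)]);ey=np.array([-ex[1],ex[0]])
P=f(307,433,0); print('W in riser',(W-m)@ex,(W-m)@ey,'P',P,(P-m)@ex,(P-m)@ey)
```

```text
[626.53987302 258.2468712 ] [619.25872283   1.87788007] [753.13572484 252.05422368] [7.46223042e+02 3.73794172e-02]
256.47236646290384 yaw -0.028393423840565826 side yaws [np.float64(-0.048877709367795785), np.float64(-0.014495188619297786)]
W [671.32477404 106.87390887]
mid [622.89929793 130.06237563]
W in riser 49.064268946316126 -21.804339945416963 P [574.27353024 134.97233823] -48.74556020693676 3.527517025065934
```

send_rows([
  {"offset": [0,0.2,0.3],"spin": 0},
  {"offset": [0,0.2,0.3],"spin": 0},
  {"offset": [0,0.2,0.3],"spin": 0},
])

```text
time_s: 5.67
eef_pos: [433.2, -236.9, 57.3]
ee_rot: [0.0, 0.091, 0.996, -0.0]
force: [-2.6, -2.7, 4.5]
grip_width: 0.704
grip_force: 4.8
```

Reacher held lightly, weight at (671,106), pad at (574,135). Approaching at yaw about -0.28 makes the pull-out run straight to the pad. I'll slide across gently.

send_rows([
  {"offset": [0,0.6,0.2],"spin": 0},
  {"offset": [0,2,0.3],"spin": 0},
  {"offset": [0,4,0.3],"spin": 0},
  {"offset": [0.1,6,0.3],"spin": -0.01},
  {"offset": [0.1,8,0.3],"spin": -0.01},
  {"offset": [0.2,10,0.3],"spin": -0.02},
  {"offset": [0.2,11.5,0.3],"spin": -0.02},
  {"offset": [0.2,12,0.3],"spin": -0.02},
])

```text
time_s: 6.33
eef_pos: [434.5, -114.0, 59.4]
ee_rot: [-0.001, 0.1, 0.995, 0.0]
force: [0.5, -1.6, -2.4]
grip_width: 0.7
grip_force: 5.4
```

send_rows([
  {"offset": [0,1,0],"spin": 0},
  {"offset": [0.1,3,0],"spin": -0.01},
  {"offset": [0.2,5,0],"spin": -0.02},
  {"offset": [0.2,7.5,0],"spin": -0.03},
  {"offset": [0.3,10,0],"spin": -0.04},
  {"offset": [0.3,12.5,0],"spin": -0.04},
  {"offset": [0.3,14.5,0],"spin": -0.04},
  {"offset": [0.3,15,0],"spin": -0.04},
])

```text
time_s: 7.0
eef_pos: [437.6, 35.4, 59.4]
ee_rot: [-0.0, 0.12, 0.993, 0.0]
force: [-0.8, -1.1, -2.4]
grip_width: 0.699
grip_force: 6.2
```

send_rows([
  {"offset": [0,1,0],"spin": 0},
  {"offset": [0.1,3,0],"spin": -0.01},
  {"offset": [0.2,5,0],"spin": -0.02},
  {"offset": [0.2,7.5,0],"spin": -0.03},
  {"offset": [0.3,10,0],"spin": -0.04},
  {"offset": [0.3,12,0],"spin": -0.04},
  {"offset": [0.3,13.5,0],"spin": -0.04},
  {"offset": [0.3,13.7,0],"spin": -0.04},
])

```text
time_s: 7.67
eef_pos: [441.0, 171.6, 59.5]
ee_rot: [-0.0, 0.14, 0.99, 0.0]
force: [-1.3, -0.6, -1.0]
grip_width: 0.698
grip_force: 5.6
```

```bash
cat > look.py <<'E'
from h import *
import sys
s=ctrl.sense();q=s['ee_rot'];M=R.from_quat([q[1],q[2],q[3],q[0]]).as_matrix()
print('tcp',s['eef_pos'].round(1),'yaw',round(np.arctan2(-M[0,1],M[1,1]),3),s['force'].round(1),s['grip_force'],s['grip_width'])
for n in ('top','scene','wrist'):
    ct=cam(n);p,d=save(n,f'{n}_{sys.argv[1]}.png'); cv2.imwrite('pics/x.png',p)
    for k,z in dict(reacher_grip=75,crossbar=23,jaw_zone=22,weight_mid=22).items():
        print(n,k,[(np.round(x['uv']),round(x['conf'],2),np.round(atz(n,x['uv'],z,ct),1)) for x in ctrl.place_of(n,k)[:1]])
    if n!='scene': np.savez(f'pics/{n}_{sys.argv[1]}.npz',p=p,d=d,T=ct[1])
E
python3 look.py a
python3 - <<'E'
import cv2,numpy as np
a=cv2.imread('pics/top_a.png');b=cv2.imread('pics/wrist_a.png')
cv2.imwrite('pics/v4.png',np.hstack([cv2.resize(a[120:280,150:290],(420,480),interpolation=2),cv2.resize(b,(380,285)).copy() if 0 else np.vstack([cv2.resize(b,(380,285)),np.zeros((195,380,3),np.uint8)])]))
E
```

```text
tcp [441.  171.6  59.5] yaw -0.281 [-1.3 -0.6 -1. ] 5.628866404294968 0.698258137328934
top reacher_grip [(array([187., 248.]), 0.95, array([432.3, 178. ,  75. ]))]
top crossbar [(array([204., 208.]), 0.83, array([540.1, 147. ,  23. ]))]
top jaw_zone [(array([209., 194.]), 0.76, array([576.7, 137.5,  22. ]))]
top weight_mid []
scene reacher_grip [(array([294., 158.]), 0.85, array([431., 185.,  75.]))]
scene crossbar [(array([315., 194.]), 0.91, array([544.6, 128.5,  23. ]))]
scene jaw_zone [(array([327., 199.]), 0.82, array([587.9, 129.2,  22. ]))]
scene weight_mid []
wrist reacher_grip [(array([286., 270.]), 0.62, array([442.9, 172.6,  75. ]))]
wrist crossbar []
wrist jaw_zone []
wrist weight_mid []
```

View pics/v4.png

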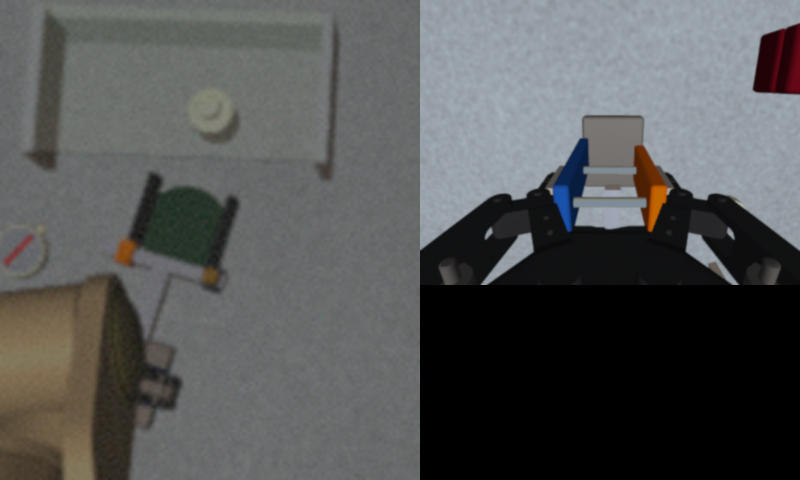

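The reacher came along: jaw tips at crop (155,175) and (233,198), jaw bases at (130,245) and (212,272), weight at (212,112). I'll check that the jaw midline runs over the weight.

Run:
```python
from h import *
ct=cam('top')
f=lambda u,v,z: atz('top',(150+u/3-.33,120+v/3-.33),z,ct)[:2]
LT,LB,RT,RB=f(155,175,36),f(130,245,36),f(233,198,36),f(212,272,36)
W=f(211,111,44);print(W)
yaws=[np.arctan2(*(a-b)[::-1]) for a,b in((LT,LB),(RT,RB))];print(LT,LB,RT,RB,yaws)
yw=-.281
ex=np.array([np.cos(yw),np.sin(yw)]);ey=np.array([-ex[1],ex[0]])
g=np.array([441,171.6])
for n,q in dict(LT=LT,LB=LB,RT=RT,RB=RB,W=W).items(): print(n,(q-g)@ex,(q-g)@ey)
```

```text
[671.6733411  106.87597675]
[616.30071469 155.40572036] [554.48170147 174.97094881] [596.39797358  86.67314687] [531.53698895 103.0692348 ] [np.float64(-0.30651764182492675), np.float64(-0.24760107225664732)]
LT 172.9161176373825 33.05467480204997
LB 108.09597056582595 34.709091204754785
RT 172.85467107902522 -38.50147088999112
RB 105.99071813810691 -40.73548595729199
W 239.5750540613596 1.7840821578030863
```

send_rows([
  {"offset": [0.1,0.4,0],"spin": 0},
  {"offset": [0.6,0.25,0],"spin": 0},
  {"offset": [1.3,0.05,0],"spin": 0},
  {"offset": [2.1,-0.2,0],"spin": 0},
  {"offset": [2.9,-0.4,0],"spin": 0},
  {"offset": [3.6,-0.6,0],"spin": 0},
  {"offset": [4,-0.75,0],"spin": 0},
  {"offset": [4.2,-0.8,0],"spin": 0},
])

```text
time_s: 9.08
eef_pos: [483.9, 161.7, 59.4]
ee_rot: [-0.0, 0.141, 0.99, -0.0]
force: [-2.4, -0.0, 0.5]
grip_width: 0.702
grip_force: 5.7
```

Run:
```python
from h import *
s=ctrl.sense();print(s['eef_pos'].round(1),s['force'].round(1),s['grip_force'])
p,d=save('top','top_b.png')
cv2.imwrite('pics/v5.png',cv2.resize(p[120:260,150:290],(700,600)[:1]*2 if 0 else (600,600),interpolation=2)[:,:,::-1])
```

```text
[483.9 161.7  59.4] [-2.4 -0.   0.5] 5.694276988506317
```

View pics/v5.png

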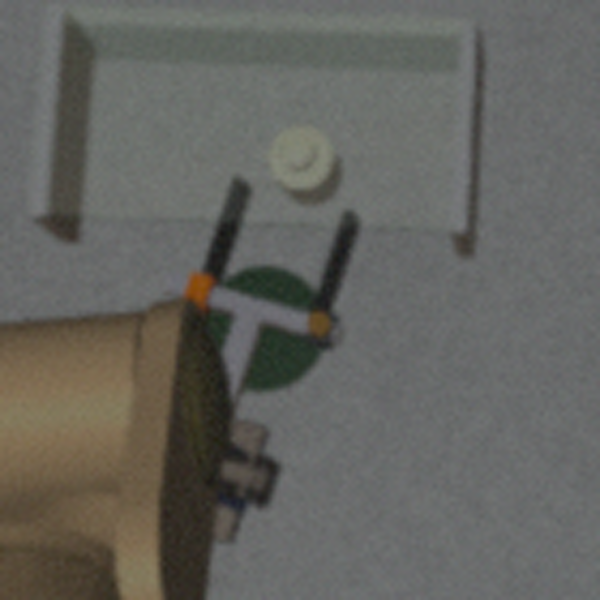

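The jaws are at the glass edge, tips at (240,182) and (349,215), with the weight ahead at (300,158). I'll check the lateral fit.

Run:
```python
from h import *
ct=cam('top');k=600/140
f=lambda u,v,z: atz('top',(150+u/k-.4,120+v/k-.4),z,ct)[:2]
yw=-.281
ex=np.array([np.cos(yw),np.sin(yw)]);ey=np.array([-ex[1],ex[0]])
g=np.array([483.9,161.7])
for n,q in dict(LT=f(241,180,36),LB=f(212,277,36),RT=f(350,213,36),RB=f(324,310,36),W=f(300,158,44)).items(): print(n,q,(q-g)@ex,(q-g)@ey)
```

```text
LT [660.29824142 145.13679214] 174.0729077388403 33.004578807194086
LB [599.70668007 160.76485983] 111.52391005865567 31.21664813023798
RT [640.00027842  77.56708876] 173.30925730558408 -37.54390775214946
RB [579.82742076  91.78869832] 111.55257531422338 -40.56701982231829
W [672.21327445 107.94937865] 195.833302310028 0.5799436941345456
```

send_rows([
  {"offset": [0.1,0.4,0],"spin": 0},
  {"offset": [0.5,0.3,0],"spin": 0},
  {"offset": [1.1,0.1,0],"spin": 0},
  {"offset": [1.7,-0.05,0],"spin": 0},
  {"offset": [2.3,-0.25,0],"spin": 0},
  {"offset": [2.9,-0.4,0],"spin": 0},
  {"offset": [3.5,-0.6,0],"spin": 0},
  {"offset": [4.1,-0.75,0],"spin": 0},
])

```text
time_s: 9.8
eef_pos: [524.8, 154.3, 59.5]
ee_rot: [-0.0, 0.141, 0.99, -0.0]
force: [-2.3, 0.5, -1.5]
grip_width: 0.702
grip_force: 5.6
```

send_rows([
  {"offset": [0.3,-0.1,0],"spin": 0},
  {"offset": [0.5,-0.15,0],"spin": 0},
  {"offset": [0.6,-0.15,0],"spin": 0},
  {"offset": [0.6,-0.15,0],"spin": 0},
])

```text
time_s: 10.13
eef_pos: [530.4, 153.0, 59.5]
ee_rot: [0.0, 0.14, 0.99, -0.0]
force: [0.5, -0.4, -3.8]
grip_width: 0.699
grip_force: 5.7
```

Run:
```python
from h import *
s=ctrl.sense();print(s['eef_pos'].round(1),s['force'].round(1),s['grip_force'],s['grip_width'])
p,d=save('top','top_c.png')
cv2.imwrite('pics/v6.png',cv2.resize(p[120:260,150:290],(600,600),interpolation=2)[:,:,::-1])
```

```text
[530.4 153.   59.5] [ 0.5 -0.4 -3.8] 5.7357799261808395 0.699236197562656
```

View pics/v6.png

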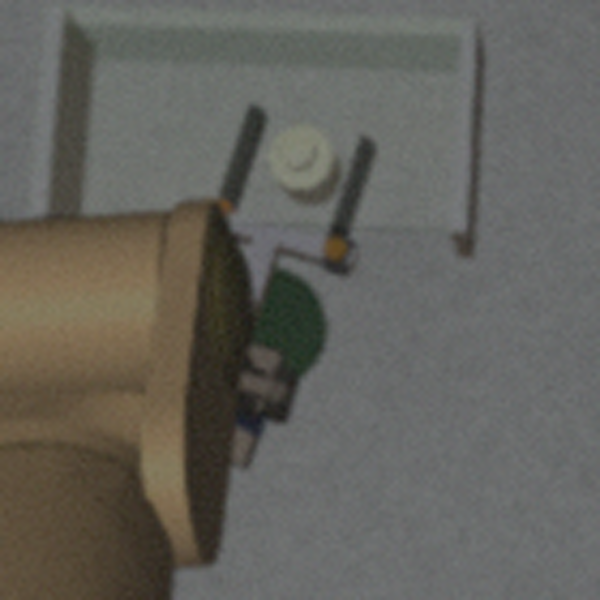

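The jaws straddle the weight: jaws around (250,155) and (355,185), weight at (300,158). Now I'll close in steps and watch the pad force.

send_rows([
  {"offset": [0,0,0],"spin": 0},
  {"offset": [0,0,0],"spin": 0},
  {"offset": [0,0,0],"spin": 0},
], grip=0.64)

```text
time_s: 10.43
eef_pos: [530.2, 153.0, 59.6]
ee_rot: [0.0, 0.14, 0.99, -0.0]
force: [-0.7, -1.5, -1.3]
grip_width: 0.644
grip_force: 7.1
```

send_rows([
  {"offset": [0,0,0],"spin": 0},
  {"offset": [0,0,0],"spin": 0},
  {"offset": [0,0,0],"spin": 0},
], grip=0.59)

```text
time_s: 10.68
eef_pos: [530.4, 152.7, 60.2]
ee_rot: [0.0, 0.14, 0.99, -0.0]
force: [-2.5, -5.2, 5.5]
grip_width: 0.591
grip_force: 9.0
```

send_rows([
  {"offset": [0,0,0],"spin": 0},
  {"offset": [0,0,0],"spin": 0},
  {"offset": [0,0,0],"spin": 0},
], grip=0.55)

```text
time_s: 10.93
eef_pos: [530.6, 152.3, 60.6]
ee_rot: [0.001, 0.14, 0.99, -0.001]
force: [-3.0, -6.5, 8.0]
grip_width: 0.553
grip_force: 10.2
```

send_rows([
  {"offset": [0,0,0.1],"spin": 0},
  {"offset": [0,0,0.25],"spin": 0},
  {"offset": [0,0,0.25],"spin": 0},
  {"offset": [0,0,0.25],"spin": 0},
])

```text
time_s: 11.27
eef_pos: [529.9, 153.3, 61.9]
ee_rot: [-0.0, 0.14, 0.99, 0.0]
force: [-1.8, -0.3, -1.3]
grip_width: 0.553
grip_force: 7.2
```

Run:
```python
from h import *
s=ctrl.sense();print(s['eef_pos'].round(1),s['force'].round(1),s['grip_force'],s['grip_width'])
p,d=save('top','top_d.png')
ct=cam('top')
cv2.imwrite('pics/v7.png',cv2.resize(p[140:185,190:250],(800,600),interpolation=2)[:,:,::-1])
```

```text
[529.9 153.3  61.9] [-1.8 -0.3 -1.3] 7.239842042326927 0.5526744602708991
```

View pics/v7.png

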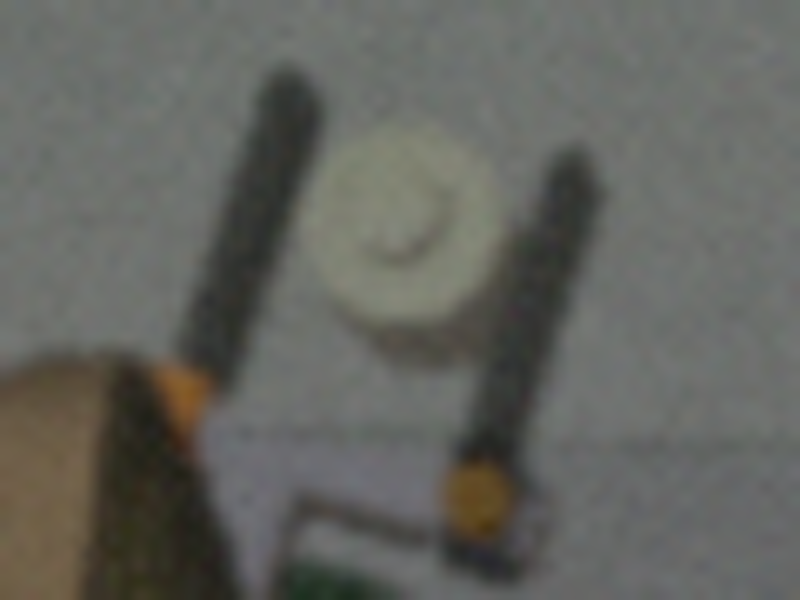

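The weight (400,225) sits between the jaws with small gaps on both sides. With the downward load relieved, the pad force of 7.2 N matches the trigger spring alone, so nothing is in contact yet.

send_rows([
  {"offset": [0,0,0.05],"spin": 0},
  {"offset": [0,0,0.1],"spin": 0},
  {"offset": [0,0,0.1],"spin": 0},
  {"offset": [0,0,0.1],"spin": 0},
], grip=0.51)

```text
time_s: 11.65
eef_pos: [530.1, 153.2, 62.9]
ee_rot: [-0.0, 0.14, 0.99, 0.0]
force: [-0.3, 0.0, -2.6]
grip_width: 0.51
grip_force: 7.2
```

send_rows([
  {"offset": [0,0,0.05],"spin": 0},
  {"offset": [0,0,0.05],"spin": 0},
  {"offset": [0,0,0.05],"spin": 0},
  {"offset": [0,0,0.05],"spin": 0},
], grip=0.48)

```text
time_s: 11.98
eef_pos: [530.2, 153.0, 63.5]
ee_rot: [-0.0, 0.141, 0.99, -0.0]
force: [-0.4, -2.1, -4.3]
grip_width: 0.481
grip_force: 8.3
```

send_rows([
  {"offset": [0,0,0],"spin": 0},
  {"offset": [0,0,0],"spin": 0},
  {"offset": [0,0,0],"spin": 0},
  {"offset": [0,0,0],"spin": 0},
], grip=0.46)

```text
time_s: 12.32
eef_pos: [530.1, 153.0, 63.6]
ee_rot: [-0.0, 0.141, 0.99, -0.0]
force: [-0.9, -3.2, -1.8]
grip_width: 0.463
grip_force: 9.2
```

send_rows([
  {"offset": [0,0,0],"spin": 0},
  {"offset": [0,0,0],"spin": 0},
  {"offset": [0,0,0],"spin": 0},
  {"offset": [0,0,0],"spin": 0},
], grip=0.448)

```text
time_s: 12.65
eef_pos: [530.1, 153.1, 63.6]
ee_rot: [-0.0, 0.14, 0.99, -0.0]
force: [-2.2, -3.7, -0.4]
grip_width: 0.448
grip_force: 9.6
```

send_rows([
  {"offset": [0,0,0.05],"spin": 0},
  {"offset": [0,0,0.05],"spin": 0},
  {"offset": [0,0,0.05],"spin": 0},
  {"offset": [0,0,0.05],"spin": 0},
], grip=0.436)

```text
time_s: 12.98
eef_pos: [530.2, 153.1, 64.0]
ee_rot: [0.0, 0.14, 0.99, 0.0]
force: [-0.6, -2.0, -2.7]
grip_width: 0.436
grip_force: 9.2
```

send_rows([
  {"offset": [0,0,0],"spin": 0},
  {"offset": [0,0,0],"spin": 0},
  {"offset": [0,0,0],"spin": 0},
  {"offset": [0,0,0],"spin": 0},
], grip=0.424)

```text
time_s: 13.32
eef_pos: [530.2, 153.1, 64.0]
ee_rot: [-0.0, 0.14, 0.99, -0.0]
force: [-1.2, -2.4, -2.5]
grip_width: 0.423
grip_force: 9.5
```

send_rows([
  {"offset": [0,0,0],"spin": 0},
  {"offset": [0,0,0],"spin": 0},
  {"offset": [0,0,0],"spin": 0},
  {"offset": [0,0,0],"spin": 0},
], grip=0.414)

```text
time_s: 13.65
eef_pos: [530.1, 153.1, 64.1]
ee_rot: [-0.0, 0.14, 0.99, -0.0]
force: [-1.8, -4.5, -1.1]
grip_width: 0.414
grip_force: 11.2
```

send_rows([
  {"offset": [0,0,0],"spin": 0},
  {"offset": [0,0,0],"spin": 0},
  {"offset": [0,0,0],"spin": 0},
  {"offset": [0,0,0],"spin": 0},
], grip=0.405)

```text
time_s: 13.98
eef_pos: [530.1, 153.1, 64.1]
ee_rot: [-0.0, 0.14, 0.99, -0.0]
force: [-3.0, -3.8, 0.4]
grip_width: 0.409
grip_force: 13.1
```

send_rows([
  {"offset": [0,0,0],"spin": 0},
  {"offset": [0,0,0],"spin": 0},
  {"offset": [0,0,0],"spin": 0},
  {"offset": [0,0,0],"spin": 0},
], grip=0.401)

```text
time_s: 14.32
eef_pos: [530.1, 153.1, 64.1]
ee_rot: [-0.0, 0.14, 0.99, -0.0]
force: [-4.3, -4.0, 0.1]
grip_width: 0.407
grip_force: 13.8
```

send_rows([
  {"offset": [0,0,0],"spin": 0},
  {"offset": [0,0,0],"spin": 0},
  {"offset": [0,0,0],"spin": 0},
  {"offset": [0,0,0],"spin": 0},
], grip=0.394)

```text
time_s: 14.65
eef_pos: [530.1, 153.0, 64.1]
ee_rot: [-0.0, 0.141, 0.99, -0.0]
force: [-3.7, -4.0, -0.1]
grip_width: 0.402
grip_force: 15.1
```

send_rows([
  {"offset": [-0.2,0.05,0],"spin": 0},
  {"offset": [-0.5,0.15,0],"spin": 0},
  {"offset": [-0.9,0.25,0],"spin": 0},
  {"offset": [-1.4,0.4,0],"spin": 0},
  {"offset": [-1.9,0.55,0],"spin": 0},
  {"offset": [-2.4,0.7,0],"spin": 0},
  {"offset": [-2.8,0.8,0],"spin": 0},
  {"offset": [-3,0.85,0],"spin": 0},
])

```text
time_s: 15.32
eef_pos: [499.6, 161.9, 64.1]
ee_rot: [0.0, 0.14, 0.99, 0.0]
force: [2.8, -0.3, -4.5]
grip_width: 0.396
grip_force: 12.4
```

Run:
```python
from h import *
s=ctrl.sense();print(s['eef_pos'].round(1),s['force'].round(1),s['grip_force'],s['grip_width'])
p,d=save('top','top_e.png')
cv2.imwrite('pics/v8.png',cv2.resize(p[140:215,180:280],(800,600),interpolation=2)[:,:,::-1])
```

```text
[499.6 161.9  64.1] [ 2.8 -0.3 -4.5] 12.387771159410477 0.39576286132563226
```

View pics/v8.png

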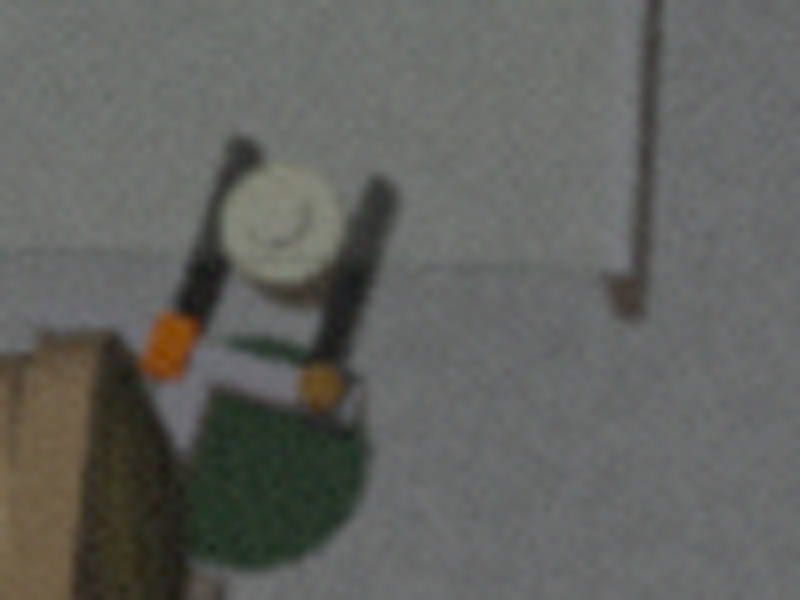

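The weight (283,222) travels with the jaws. Its grip, measured cleanly now, is about 4 N, and it was possibly lighter while under the glass. To be sure of step 1, I'll squeeze a bit more, push back in about 2 cm, hold, then pull out.

send_rows([
  {"offset": [0,0,0],"spin": 0},
  {"offset": [0,0,0],"spin": 0},
  {"offset": [0,0,0],"spin": 0},
  {"offset": [0,0,0],"spin": 0},
], grip=0.387)

```text
time_s: 15.7
eef_pos: [499.4, 161.7, 64.1]
ee_rot: [-0.001, 0.141, 0.99, -0.0]
force: [-6.5, 0.4, 3.6]
grip_width: 0.394
grip_force: 14.5
```

send_rows([
  {"offset": [0.2,-0.05,0],"spin": 0},
  {"offset": [0.6,-0.15,0],"spin": 0},
  {"offset": [1,-0.3,0],"spin": 0},
  {"offset": [1.4,-0.4,0],"spin": 0},
  {"offset": [1.7,-0.5,0],"spin": 0},
  {"offset": [1.8,-0.5,0],"spin": 0},
  {"offset": [1.8,-0.5,0],"spin": 0},
  {"offset": [1.8,-0.5,0],"spin": 0},
])

```text
time_s: 16.37
eef_pos: [517.8, 156.8, 64.0]
ee_rot: [-0.001, 0.14, 0.99, 0.0]
force: [-4.8, 0.5, 1.3]
grip_width: 0.388
grip_force: 13.6
```

send_rows([
  {"offset": [0,0,0],"spin": 0},
  {"offset": [0,0,0],"spin": 0},
  {"offset": [0,0,0],"spin": 0},
  {"offset": [0,0,0],"spin": 0},
  {"offset": [0,0,0],"spin": 0},
  {"offset": [0,0,0],"spin": 0},
])

```text
time_s: 16.87
eef_pos: [517.8, 156.8, 64.0]
ee_rot: [-0.001, 0.14, 0.99, 0.0]
force: [-5.3, 0.8, 1.7]
grip_width: 0.393
grip_force: 13.5
```

send_rows([
  {"offset": [-0.2,0.05,0],"spin": 0},
  {"offset": [-0.5,0.15,0],"spin": 0},
  {"offset": [-1,0.3,0],"spin": 0},
  {"offset": [-1.5,0.45,0],"spin": 0},
  {"offset": [-2,0.6,0],"spin": 0},
  {"offset": [-2.5,0.75,0],"spin": 0},
  {"offset": [-3,0.85,0],"spin": 0},
  {"offset": [-3.3,0.95,0],"spin": 0},
])

```text
time_s: 17.53
eef_pos: [484.5, 166.3, 64.1]
ee_rot: [0.0, 0.14, 0.99, -0.0]
force: [3.3, -1.6, -4.1]
grip_width: 0.391
grip_force: 13.5
```

send_rows([
  {"offset": [-0.2,0.05,0],"spin": 0},
  {"offset": [-0.6,0.15,0],"spin": 0},
  {"offset": [-1,0.3,0],"spin": 0},
  {"offset": [-1.5,0.45,0],"spin": 0},
  {"offset": [-2,0.6,0],"spin": 0},
  {"offset": [-2.4,0.7,0],"spin": 0},
  {"offset": [-2.7,0.8,0],"spin": 0},
  {"offset": [-2.8,0.8,0],"spin": 0},
])

```text
time_s: 18.2
eef_pos: [456.7, 174.3, 64.1]
ee_rot: [-0.0, 0.14, 0.99, 0.0]
force: [3.4, -0.5, -3.6]
grip_width: 0.389
grip_force: 13.3
```

Run:
```python
from h import *
s=ctrl.sense();print(s['eef_pos'].round(1),s['force'].round(1),s['grip_force'],s['grip_width'])
p,d=save('top','top_f.png')
cv2.imwrite('pics/v9.png',cv2.resize(p[140:215,180:280],(800,600),interpolation=2)[:,:,::-1])
```

```text
[456.7 174.3  64.1] [ 3.4 -0.5 -3.6] 13.324263542890549 0.3887278114634888
```

View pics/v9.png

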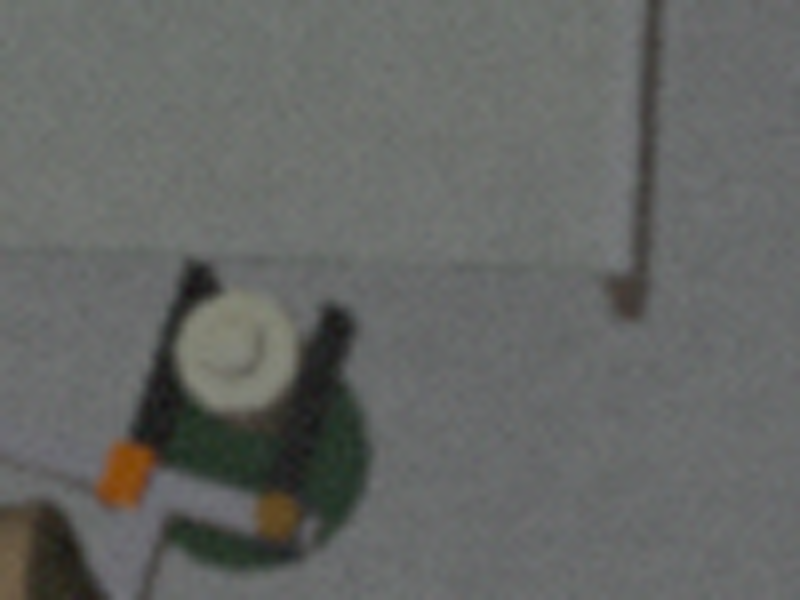

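The weight is out and held at crop (237,352), on the far-left part of the pad. I'll compute what's left to the centre.

Run:
```python
from h import *
ct=cam('top'); f=lambda u,v,z: atz('top',(180+u/8-.44,140+v/8-.44),z,ct)[:2]
W=f(237,352,44);P=np.array([574.3,135.]);print(W,P-W)
```

```text
[600.09368085 132.8064625 ] [-25.79368085   2.1935375 ]
```

send_rows([
  {"offset": [-0.2,0.05,0],"spin": 0},
  {"offset": [-0.6,0.15,0],"spin": 0},
  {"offset": [-1,0.25,0],"spin": 0},
  {"offset": [-1.5,0.35,0],"spin": 0},
  {"offset": [-2,0.4,0],"spin": 0},
  {"offset": [-2.4,0.4,0],"spin": 0},
  {"offset": [-2.6,0.4,0],"spin": 0},
  {"offset": [-2.6,0.4,0],"spin": 0},
])

```text
time_s: 18.92
eef_pos: [430.3, 178.2, 64.1]
ee_rot: [-0.001, 0.14, 0.99, -0.0]
force: [-2.5, 0.5, -0.4]
grip_width: 0.391
grip_force: 13.6
```

send_rows([
  {"offset": [0,0,0],"spin": 0},
  {"offset": [0,0,0],"spin": 0},
  {"offset": [0,0,0],"spin": 0},
  {"offset": [0,0,0],"spin": 0},
], grip=0.45)

```text
time_s: 19.25
eef_pos: [431.0, 178.1, 63.9]
ee_rot: [-0.0, 0.14, 0.99, -0.0]
force: [-0.9, -0.3, -2.4]
grip_width: 0.449
grip_force: 7.7
```

send_rows([
  {"offset": [0,0,-0.15],"spin": 0},
  {"offset": [0,0,-0.2],"spin": 0},
  {"offset": [0,0,-0.2],"spin": 0},
  {"offset": [0,0,-0.2],"spin": 0},
], grip=0.56)

```text
time_s: 19.58
eef_pos: [431.2, 178.2, 62.1]
ee_rot: [0.0, 0.14, 0.99, 0.0]
force: [-1.2, 0.8, -0.7]
grip_width: 0.563
grip_force: 6.4
```

send_rows([
  {"offset": [0,0,-0.2],"spin": 0},
  {"offset": [0,0,-0.3],"spin": 0},
  {"offset": [0,0,-0.3],"spin": 0},
  {"offset": [0,0,-0.3],"spin": 0},
], grip=0.7)

```text
time_s: 19.92
eef_pos: [431.2, 178.1, 58.9]
ee_rot: [0.0, 0.14, 0.99, -0.0]
force: [-0.2, 0.4, -2.7]
grip_width: 0.7
grip_force: 5.2
```

send_rows([
  {"offset": [0,0,0],"spin": 0},
  {"offset": [0,0,0],"spin": 0},
  {"offset": [0,0,0],"spin": 0},
  {"offset": [0,0,0],"spin": 0},
  {"offset": [0,0,0],"spin": 0},
  {"offset": [0,0,0],"spin": 0},
], grip=1)

```text
time_s: 20.42
eef_pos: [431.2, 178.1, 59.1]
ee_rot: [0.0, 0.14, 0.99, 0.0]
force: [-0.2, -0.5, -0.7]
grip_width: 1.0
grip_force: 0.0
```

Run:
```python
from h import *
s=ctrl.sense();print(s['eef_pos'].round(1),s['force'].round(1),s['grip_force'],s['grip_width'])
ct=cam('wrist');p,d=save('wrist','w9.png')
hsv=cv2.cvtColor(p,cv2.COLOR_RGB2HSV);H,S,V=[hsv[...,i].astype(int) for i in range(3)]
yw=-.281;ex=np.array([np.cos(yw),np.sin(yw)]);ey=np.array([-ex[1],ex[0]])
for n,m in dict(orange=(H<20)&(S>150)&(V>80),blue=(H>95)&(H<130)&(S>120)).items():
    v,u=np.nonzero(m&(d>0))
    q=np.array([(lambda od:od[0]+od[1]*d[b,a])(ray('wrist',(a,b),ct)) for a,b in zip(u[::5],v[::5])])
    t=q[(q[:,2]>100)&(q[:,2]<116)&(np.hypot(q[:,0]-430,q[:,1]-178)<60)]
    if len(t): print(n,len(t),(np.median(t,0)[:2]-s['eef_pos'][:2])@np.c_[ex,ey])
```

```text
[431.2 178.1  59.1] [-0.2 -0.5 -0.7] 0.0 1.0002120108571402
orange 425 [-6.20363492 26.59685761]
blue 482 [ -6.08773043 -28.70782135]
```

The fingers are clear and centred. Lifting straight up.

send_rows([
  {"offset": [0,0,1],"spin": 0},
  {"offset": [0,0,3],"spin": 0},
  {"offset": [0,0,6],"spin": 0},
  {"offset": [0,0,9],"spin": 0},
  {"offset": [0,0,12],"spin": 0},
  {"offset": [0,0,15],"spin": 0},
  {"offset": [-3,0,18],"spin": 0},
  {"offset": [-6,0,18],"spin": 0},
])

```text
time_s: 21.13
eef_pos: [372.5, 178.3, 244.2]
ee_rot: [0.004, 0.141, 0.99, 0.001]
force: [0.0, 0.9, 0.9]
grip_width: 0.999
grip_force: 0.0
```

Run:
```python
from h import *
s=ctrl.sense();print(s['eef_pos'].round(1),s['force'].round(1))
p,d=save('top','top_g.png'); q,_=save('scene','s_g.png')
a=cv2.resize(p[160:235,180:280],(400,300),interpolation=2);b=cv2.resize(q[130:250,230:390],(400,300),interpolation=2)
cv2.imwrite('pics/v10.png',np.hstack([a,b])[:,:,::-1])
for n,ct in (('top',cam('top')),('scene',cam('scene'))):
    for k,z in dict(reacher_grip=75,jaw_zone=22,weight_mid=22,pad_center=0).items():
        print(n,k,[(np.round(x['uv']),round(x['conf'],2),np.round(atz(n,x['uv'],z,ct),1)) for x in ctrl.place_of(n,k)[:1]])
```

```text
[372.5 178.3 244.2] [0.  0.9 0.9]
top reacher_grip [(array([187., 253.]), 0.86, array([420.2, 177. ,  75. ]))]
top jaw_zone [(array([206., 197.]), 0.72, array([568.9, 143.6,  22. ]))]
top weight_mid [(array([208., 196.]), 0.65, array([572.5, 137.9,  22. ]))]
top pad_center [(array([212., 195.]), 0.7, array([578.1, 132.7,   0. ]))]
scene reacher_grip [(array([295., 160.]), 0.86, array([438.6, 179.3,  75. ]))]
scene jaw_zone [(array([323., 195.]), 0.85, array([566.9, 139.6,  22. ]))]
scene weight_mid [(array([326., 197.]), 0.6, array([579.1, 135.8,  22. ]))]
scene pad_center [(array([321., 199.]), 0.74, array([559.7, 142.5,   0. ]))]
```

View pics/v10.png

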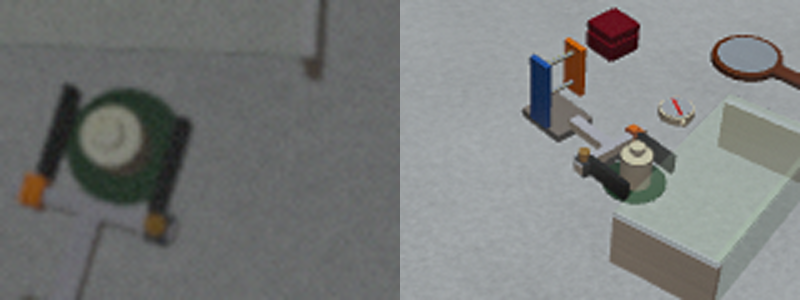

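The weight stands on the pad (top at (111,138), about 4 mm from the pad centre). Both jaws are open and clear of it, the reacher is standing, and nothing else has moved. Handing in.

```bash
python3 -c "
from rig import ctrl
print(ctrl.finish_job())"
```

```text
the job is handed in; nothing more can be done
None
```

I handed the job in at about 21 s: the weight stands on the green pad roughly 4 mm from its centre, the reacher stands released with its jaws open, and the compass, ring box and mirror were not touched; no verdict came back, and I estimate each jaw gripped at about 5 N from the pad force.

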